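# Sweep spilled marble chips into the dustpan

## Task

Four marble chips have been spilled on the teacher's desk: using the closed fingers as a brush, sweep them all along the desk and over the rubber lip into the dustpan, so that each lies wholly inside. Only push the chips: do not pick up, pinch or press down on any of them. Leave the dustpan lying where it is, and do not disturb the jar, the basin, the crucible or the dropper bottle.

Things in the scene. Friction and masses are not known exactly. Their poses are not given: they have to be found in the camera images.
- chip_a: off-white lump of broken marble, about 28 x 24 x 20 mm, 18 g, lying flat on the desk; it slides rather than rolls. Origin: middle of the underside it lies on at the start
- chip_a_center (a point): the middle of chip_a, 10 mm above its underside
- chip_b: off-white lump of broken marble, about 26 x 23 x 19 mm, 18 g, lying flat on the desk; it slides rather than rolls. Origin: middle of the underside it lies on at the start
- chip_b_center (a point): the middle of chip_b, 10 mm above its underside
- chip_c: off-white lump of broken marble, about 27 x 25 x 19 mm, 18 g, lying flat on the desk; it slides rather than rolls. Origin: middle of the underside it lies on at the start
- chip_c_center (a point): the middle of chip_c, 10 mm above its underside
- chip_d: off-white lump of broken marble, about 26 x 24 x 20 mm, 18 g, lying flat on the desk; it slides rather than rolls. Origin: middle of the underside it lies on at the start
- chip_d_center (a point): the middle of chip_d, 10 mm above its underside
- dustpan: plain steel dustpan, 0.6 kg, lying loose and flat on the desk, held only by its weight. Origin: on the desk, at the middle of the mouth's front edge; its x axis runs level from the mouth into the pan (roughly to the robot's left), y along the front edge. The mouth is open and 220 mm wide (y -110 to 110 mm). Side walls rise from 8 mm high at the mouth to 45 mm at the back
- dustpan_floor (a point): where the black rubber lip meets the pan's floor: 20 mm inside the front edge, 3 mm up, at mid-width. The lip is a smooth bevel from the desk up to here; behind it the floor is level, 3 mm above the desk, to the back wall
- dustpan_back (a point): top of the upright back wall at mid-width: 180 mm inside the front edge, 45 mm above the desk. Behind it a black handle 24 mm thick sticks out level by 120 mm, its top 48 mm above the desk
- jar: clear screw-top jar of marble chips with a black cap, 68 mm across, 102 mm high, standing; origin: centre of its underside
- basin: white porcelain evaporating basin, 80 mm across the rim, 32 mm high; origin: centre of its underside
- crucible: small white porcelain crucible with its lid on, 41 mm across, 47 mm high; origin: centre of its underside
- dropper: small amber dropper bottle with a black top, 28 mm across, 62 mm high, standing; origin: centre of its underside

How it is judged:
By the outcome, as a careful person would: the job done as asked, in the order asked, and still so for the second after the job is handed in, with the robot touching nothing.
It also fails if it takes over 70 s, if anything falls off the work surface, if the arm or the gripper's body presses on something with over 40 N, if the wrist force passes 120 N, or if a joint passes its speed limit or range.

## Robot

A 6-joint arm with a two-finger parallel gripper is mounted at the origin on the work surface. World frame = base frame: x ahead of the robot, y to its left, z up, the work surface at z = 0. Lengths are in m, angles in rad, forces in N, time in s.
With the tool pointing down it reaches from about 0.4 to 0.825 m from the base axis. Payload 7 kg.
Tool frame: the origin (TCP) lies at the very end of the fingers, on their centre line; the grasp point (between the pads) lies 19 mm behind it (robot.tcp_to_grasp is the z of the grasp point in the tool frame, in m); z points along the fingers, y is the direction in which the jaws open and shut (so a half turn about z gives the same grasp; the last joint's range is limited). The gripper opens to 88 mm and grips with 3 to 60 N. Pads are 19 mm wide; open, the fingers measure 130 mm over their backs; the gripper's body (78 mm by 193 mm) begins 47 mm behind the grasp point.
Start: joints at [-1.043, 0.359, 0.012, 0, -1.224, -0.288], TCP at [0.16, -0.656, 0.227] pointing down, gripper open.
Joint ranges: [-3.07, 3.07], [-1.43, 2.12], [-1.02, 1.25], [-3.03, 1.67], [-3.05, -0], [-3.03, 3.03]. Speed limits (rad/s): [2.39, 2.39, 3.01, 3.14, 3.14, 3.14].

## Interface

Orientations are given as a unit quaternion [x, y, z, w].
In Python, from cell import robot gives the robot as it stands.
- The arm moves only by the tool servo_tool, never from a script. Its argument "deltas" is a list of rows, each a list of 5 numbers: the shift along the tool's x, y, z in mm, then the turn about the tool's z in degrees, then the gripper command: -1 is shut, 1 is fully open, values between are in proportion. A call has exactly 10 rows; each row shifts and turns the pose as measured when the row begins, along the tool's axes as they then stand; what a row does not reach is not made up. A row lasts 1/12 s, in which the tool goes at most 41.7 mm and 7.16 degrees, less where a joint would pass 70% of its speed; a pose out of reach is approached as far as the arm can. A call is refused whole if a number of a shift passes 41.7 or a number of a turn 7.16, either way. A call with a gripper value outside its range is refused whole. The fingers move at their own pace and stop on an object; "grip_force" is the grip in N (left out, the last holds). Time passes only in rows, so rows that do not move let the fingers close, or fill a call up. It gives the time, the measured TCP pose, the force and the opening at its end, in the units of the state.
- robot.get_obs(): the state, without advancing time (a new reading comes with each control period).
- robot.get_image(name): name is "side" or "top"; returns the picture (400x640x3 uint8, red, green, blue); there is no depth.
- robot.calibration(name): a dict with "camera_matrix" (3x3 intrinsics, pixels), "k1" (the pictures are not rectified: a ray, as slopes to the right and down, at radius r is drawn at 1 + k1 r^2 times it, then the intrinsics apply), "origin" and "attitude" of the camera in the world. Camera axes: x right, y up, looking along -z (the intrinsics and any distortion apply to the point x, -y, -z); pixel columns grow to the right and rows downward; lengths in m; the calibration is good to about 2 mm. A picture is of the moment at which its call begins. calibration takes no time and is no camera call.
- robot.job_done(): hands the job in, once; it reports no verdict.
The state is a dict: "time_s": time; "q": joint angles; "joint_velocities": joint speeds; "effort": joint torques, N m; "ee_pos": TCP position; "tool_rot": TCP orientation; "ft_force": force on the tool from outside, world axes, zero at the start; "moment": the same for the moment, N m; "grip_width": finger opening in m.
Only numpy, scipy, OpenCV 4.12 (cv2) and the standard library are available. Lean on these libraries where they do the work, as an engineer would, in place of code of your own. Each camera call takes 0.05 s, during which the arm holds its last target.

## Working session

There is one attempt and no reset: what is moved stays moved. The work goes in short steps, Python scripts to look and compute and a tool call to move; the robot and the scene stay as the last step left them, time stands still between calls to the robot, and variables do not carry over. Pictures are saved under pics/ and viewed, and the job is handed in when it is done.

Besides the shell and the picture viewer there is one more tool, called after "Call:" by a JSON object that holds its "fn" and its "kwargs". servo_tool: Moves the arm, as the interface text tells. Its arguments: {"type":"object","properties":{"deltas":{"type":"array","items":{"type":"array","items":{"type":"number"}}},"grip_force":{"type":"number"}},"required":["deltas"]}

```bash
mkdir -p pics; python3 - <<'E'
from cell import robot
import cv2,json
for n in("top","side"):
    cv2.imwrite(f"pics/{n}0.png",robot.get_image(n)[:,:,::-1])
    print(n,robot.calibration(n))
print(robot.get_obs(),robot.tcp_to_grasp)
E
```

```text
top {'camera_matrix': array([[376.84927505,   0.        , 320.69860594],
       [  0.        , 376.84927505, 198.35667913],
       [  0.        ,   0.        ,   1.        ]]), 'k1': -0.024509964947704164, 'origin': array([ 0.48398961, -0.05727183,  0.96936166]), 'attitude': array([ 0.05436771, -0.0536013 , -0.69520885,  0.71474171])}
side {'camera_matrix': array([[503.14223137,   0.        , 320.03107708],
       [  0.        , 503.14223137, 200.9696986 ],
       [  0.        ,   0.        ,   1.        ]]), 'k1': -0.06257930326885855, 'origin': array([0.13182978, 0.80959104, 1.14300254]), 'attitude': array([-0.08891531,  0.34923759,  0.90749247, -0.21583464])}
{'time_s': 0.1, 'q': array([-1.04292170e+00,  3.59343070e-01,  1.11658174e-02, -3.33100914e-04,
       -1.22406716e+00, -2.88110570e-01]), 'joint_velocities': array([-0.00027742, -0.00268556,  0.00221182,  0.00040342,  0.00117823,
       -0.00021903]), 'effort': array([-2.74757695e-03, -5.84161520e+01,  2.93754190e+01,  7.01547280e+00,
        1.02704132e-02, -4.58959062e-05]), 'ee_pos': array([ 0.16018787, -0.65528217,  0.22570062]), 'tool_rot': array([-1.19538747e-01,  9.92829260e-01,  7.26745667e-04, -1.43532431e-04]), 'ft_force': array([-1.225717  , -0.87158611, -0.25979744]), 'moment': array([-0.00180877, -0.01313899, -0.01812708]), 'grip_width': 0.08746731798218395} -0.0188
```

View pics/top0.png

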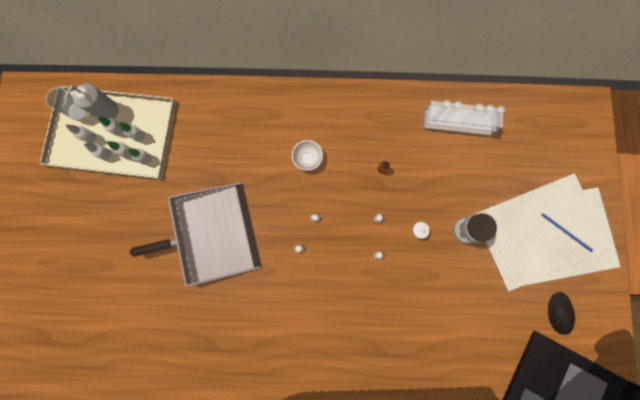

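View pics/side0.png

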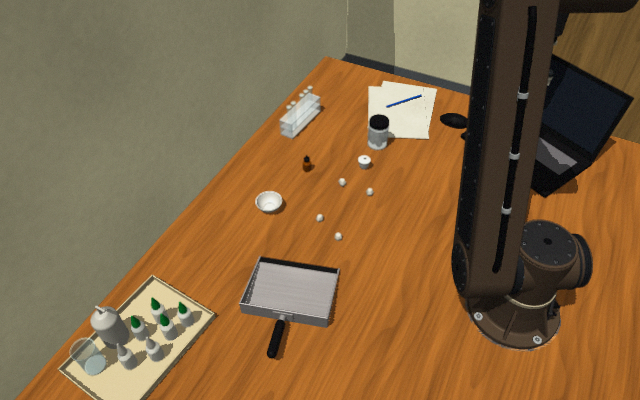

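The top view shows chips at about (315,217), (299,249), (379,218) and (379,255). The pan mouth is its right edge, from (240,185) to (260,268). The crucible is at (421,231), the dropper at (385,168), the basin at (307,156) and the jar at (478,229). The side view agrees.

```bash
cat > h.py <<'E'
import numpy as np,cv2
from scipy.spatial.transform import Rotation as R
from cell import robot
def cast(n,px,z):
    c=robot.calibration(n);px=np.atleast_2d(np.array(px,float))
    K=c['camera_matrix'];k=c['k1']
    u=cv2.undistortPoints(px[:,None],K,np.array([k,0,0,0,0.]))[:,0]
    d=R.from_quat(c['attitude']).apply(np.c_[u[:,0],-u[:,1],-np.ones(len(u))])
    o=c['origin']
    return o+d*((z-o[2])/d[:,2])[:,None]
def project(n,P):
    c=robot.calibration(n);P=np.atleast_2d(P)
    p=R.from_quat(c['attitude']).inv().apply(P-c['origin'])
    s=np.c_[p[:,0],-p[:,1]]/-p[:,2:3]
    s=s*(1+c['k1']*(s**2).sum(1,keepdims=True)); K=c['camera_matrix']
    return s*K[0,0]+K[:2,2]
def blobs(n,im,z,amin=8,amax=3000):
    hsv=cv2.cvtColor(im,cv2.COLOR_RGB2HSV)
    m=((hsv[...,1]<90)&(hsv[...,2]>130)).astype(np.uint8)
    k,l,s,c=cv2.connectedComponentsWithStats(m)
    return [(c[i].round(1),s[i,4],s[i,:4],cast(n,c[i],z)[0].round(4)) for i in range(1,k) if amin<=s[i,4]<=amax]
E
python3 - <<'E'
from h import *
for n,r in(("top",(130,140,560,300)),("side",(200,90,450,260))):
    im=cv2.cvtColor(cv2.imread(f"pics/{n}0.png"),cv2.COLOR_BGR2RGB)
    print(n)
    for b in blobs(n,im,0.010):
        if r[0]<b[0][0]<r[2] and r[1]<b[0][1]<r[3]: print(b[0],b[1],b[2],b[3])
print("pan top corners est, z~.008 mouth",cast("top",[(240,185),(260,268)],.008).round(3))
print("side mouth",cast("side",[(340,266),(257,259)],.008).round(3))
im=cv2.imread("pics/top0.png")[130:300,120:520]; cv2.imwrite("pics/topc.png",cv2.resize(im[:, :270],None,fx=2.9,fy=2.9,interpolation=cv2.INTER_CUBIC))
im=cv2.imread("pics/side0.png")[130:370,220:420]; cv2.imwrite("pics/sidec.png",cv2.resize(im,None,fx=2.5,fy=2.5,interpolation=cv2.INTER_CUBIC))
E
```

```text
top
[307. 155.] 770 [292 140  31  31] [ 0.7457 -0.0151  0.01  ]
[378.2 217.6] 64 [374 213   9  10] [ 0.586  -0.2027  0.01  ]
[314.5 217.3] 54 [310 214  10   8] [ 0.5823 -0.0396  0.01  ]
[461.8 229.2] 236 [454 215  20  28] [ 0.5621 -0.4166  0.01  ]
[420.9 229.9] 234 [413 222  17  17] [ 0.5574 -0.3116  0.01  ]
[298.3 248.3] 57 [294 245  10   8] [ 0.5027 -0.0012  0.01  ]
[378.3 254.7] 59 [374 251   9   8] [ 0.492  -0.2032  0.01  ]
side
[402.4 108.3] 2928 [368  81  69  58] [ 0.5474 -0.6441  0.01  ]
[299.4 113.6] 1136 [279  86  41  53] [ 0.8707 -0.4495  0.01  ]
[376.  145.4] 94 [368 140  19  10] [ 0.5555 -0.4123  0.01  ]
[363.8 159.4] 104 [358 155  13  10] [ 0.5645 -0.3306  0.01  ]
[200.1 181.3] 17 [199 178   4   8] [ 0.9893 -0.0073  0.01  ]
[341.7 181.3] 38 [339 178   7   8] [ 0.5865 -0.207   0.01  ]
[369.1 191. ] 38 [366 188   7   7] [ 0.4925 -0.2065  0.01  ]
[268.3 200.5] 433 [255 191  27  20] [ 0.7518 -0.0331  0.01  ]
[319. 217.] 40 [316 214   7   8] [ 0.5831 -0.0433  0.01  ]
[337.8 235.8] 42 [335 232   7   8] [ 0.503  -0.0046  0.01  ]
pan top corners est, z~.008 mouth [[0.661 0.156 0.008]
 [0.451 0.093 0.008]]
side mouth [[0.453 0.086 0.008]
 [0.668 0.168 0.008]]
```

View pics/topc.png

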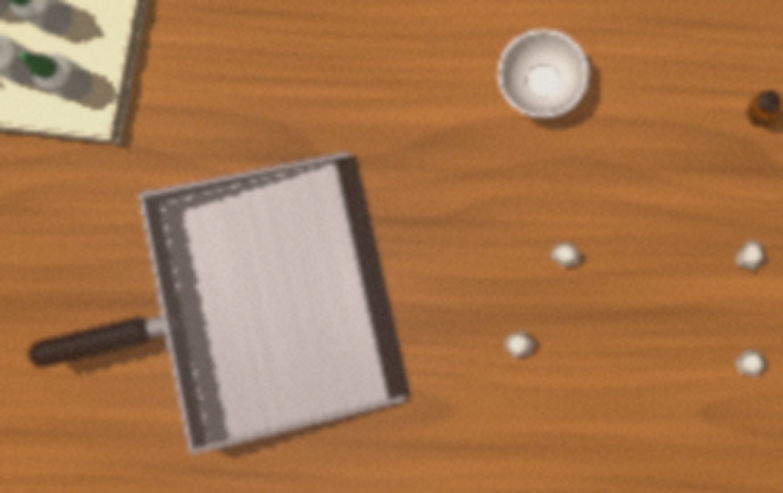

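View pics/sidec.png

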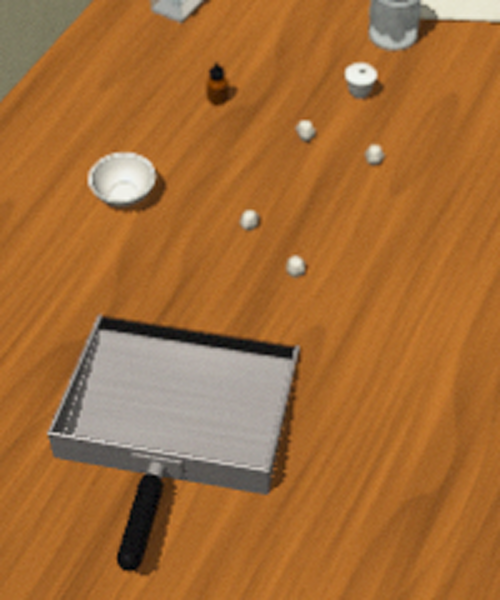

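```bash
cat >> h.py <<'E'
def yaw(q): 
    x=R.from_quat(q).as_matrix()[:,0]; return np.degrees(np.arctan2(-x[1],-x[0]))  # heading of tool -x
def plan(target,head,n,g=-1):
    o=robot.get_obs();p=o['ee_pos'];y0=yaw(o['tool_rot'])
    dy=(head-y0+180)%360-180
    print("now",p.round(4),"head",round(y0,1),"dist",np.linalg.norm(target-p).round(3),"dyaw",round(dy,1))
    for i in range(n):
        h=np.radians(y0+dy*i/n); d=(np.array(target)-p)/n*1000
        tx=np.array([-np.cos(h),-np.sin(h),0]); tz=np.array([0,0,-1]); ty=np.cross(tz,tx)
        print([round(float(d@tx),1),round(float(d@ty),1),round(float(d@tz),1),round(-dy/n,2),g],end=',')
    print()
E
python3 - <<'E'
from h import *
a=cast("top",[(241.4,183.4),(260.3,268.6)],.006);b=cast("side",[(260.4,257.2),(339.6,268.8)],.006)
print(a.round(4),b.round(4))
m=(a+b)/2; print(m, np.linalg.norm(m[0]-m[1]))
y=(m[1]-m[0])[:2];y/=np.linalg.norm(y);x=np.array([y[1],-y[0]]);M=m.mean(0)[:2]
print(M,x,y,np.degrees(np.arctan2(x[1],x[0])))
C={'c1':(.5827,-.0415),'c2':(.503,-.003),'c3':(.586,-.205),'c4':(.492,-.205)}
T={'c2':.06,'c4':.02,'c1':-.02,'c3':-.06}
for k,v in C.items():
    v=np.array(v);t=M+.08*x+T[k]*y;d=t-v;L=np.linalg.norm(d);d/=L
    r=v-M
    print(k,"pan",(r@x).round(3),(r@y).round(3),"head",np.degrees(np.arctan2(d[1],d[0])).round(1),"start",(v-.035*d).round(3),"end tcp",(t-.024*d).round(3),"tgt",t.round(3))
np.savez('g.npz',M=M,x=x,y=y)
plan(np.array([.505,-.04,.12]),97,20)
E
```

```text
[[0.666  0.1534 0.006 ]
 [0.4493 0.0929 0.006 ]] [[0.6639 0.1569 0.006 ]
 [0.4504 0.0934 0.006 ]]
[[0.66494639 0.15516675 0.006     ]
 [0.44983543 0.09316268 0.006     ]] 0.22386877389587853
[0.55739091 0.12416471] [-0.27696615  0.96087968] [-0.96087968 -0.27696615] 106.0792180930681
c1 pan -0.166 0.022 head 96.5 start [ 0.587 -0.076] end tcp [0.557 0.183] tgt [0.554 0.207]
c2 pan -0.107 0.087 head 97.7 start [ 0.508 -0.038] end tcp [0.481 0.161] tgt [0.478 0.184]
c3 pan -0.324 0.064 head 89.1 start [ 0.585 -0.24 ] end tcp [0.592 0.194] tgt [0.593 0.218]
c4 pan -0.298 0.154 head 86.6 start [ 0.49 -0.24] end tcp [0.515 0.172] tgt [0.516 0.195]
now [ 0.1602 -0.6553  0.2257] head 13.7 dist 0.713 dyaw 83.3
[-24.1, 25.8, 5.3, np.float64(-4.16), -1],[-25.9, 24.0, 5.3, np.float64(-4.16), -1],[-27.5, 22.0, 5.3, np.float64(-4.16), -1],[-29.1, 20.0, 5.3, np.float64(-4.16), -1],[-30.4, 17.8, 5.3, np.float64(-4.16), -1],[-31.6, 15.6, 5.3, np.float64(-4.16), -1],[-32.7, 13.2, 5.3, np.float64(-4.16), -1],[-33.6, 10.8, 5.3, np.float64(-4.16), -1],[-34.3, 8.3, 5.3, np.float64(-4.16), -1],[-34.8, 5.8, 5.3, np.float64(-4.16), -1],[-35.1, 3.3, 5.3, np.float64(-4.16), -1],[-35.3, 0.7, 5.3, np.float64(-4.16), -1],[-35.2, -1.8, 5.3, np.float64(-4.16), -1],[-35.0, -4.4, 5.3, np.float64(-4.16), -1],[-34.6, -6.9, 5.3, np.float64(-4.16), -1],[-34.0, -9.4, 5.3, np.float64(-4.16), -1],[-33.2, -11.8, 5.3, np.float64(-4.16), -1],[-32.3, -14.2, 5.3, np.float64(-4.16), -1],[-31.2, -16.5, 5.3, np.float64(-4.16), -1],[-29.9, -18.7, 5.3, np.float64(-4.16), -1],
```

Call:
{"fn": "servo_tool", "kwargs": {"deltas": [[-24,26,3,-4.2,-1],[-26,24,3,-4.2,-1],[-27.5,22,3,-4.2,-1],[-29,20,3,-4.2,-1],[-30,18,3,-4.2,-1],[-31.5,15.5,3,-4.2,-1],[-32.5,13,3,-4.2,-1],[-33.5,11,3,-4.2,-1],[-34,8,3,-4.2,-1],[-35,6,3,-4.2,-1]]}}

```text
time_s: 0.93
ee_pos: [0.3283, -0.3363, 0.1889]
tool_rot: [-0.477, 0.879, 0.005, -0.001]
ft_force: [1.2, 0.6, -0.1]
grip_width: 0.0264
```

```bash
python3 - <<'E'
from h import *
plan(np.array([.505,-.04,.08]),97.7,12)
E
```

```text
now [ 0.3283 -0.3363  0.1889] head 57.0 dist 0.362 dyaw 40.7
[-28.7, 1.1, 9.1, np.float64(-3.39), -1],[-28.7, -0.6, 9.1, np.float64(-3.39), -1],[-28.7, -2.3, 9.1, np.float64(-3.39), -1],[-28.5, -4.0, 9.1, np.float64(-3.39), -1],[-28.2, -5.7, 9.1, np.float64(-3.39), -1],[-27.8, -7.3, 9.1, np.float64(-3.39), -1],[-27.3, -9.0, 9.1, np.float64(-3.39), -1],[-26.7, -10.6, 9.1, np.float64(-3.39), -1],[-26.1, -12.1, 9.1, np.float64(-3.39), -1],[-25.3, -13.6, 9.1, np.float64(-3.39), -1],[-24.5, -15.1, 9.1, np.float64(-3.39), -1],[-23.5, -16.5, 9.1, np.float64(-3.39), -1],
```

Call:
{"fn": "servo_tool", "kwargs": {"deltas": [[-34,1,11,-4.1,-1],[-34,-1,11,-4.1,-1],[-34,-3,11,-4.1,-1],[-34,-5,11,-4.1,-1],[-34,-7,11,-4.1,-1],[-33,-9,11,-4.1,-1],[-32,-11,11,-4.1,-1],[-32,-13,11,-4.1,-1],[-31,-15,11,-4.1,-1],[-30,-17,11,-4.1,-1]]}}

```text
time_s: 1.77
ee_pos: [0.4892, -0.0141, 0.0783]
tool_rot: [0.767, -0.642, -0.002, -0.003]
ft_force: [0.9, -0.1, 0.6]
grip_width: 0.0005
```

```bash
python3 - <<'E'
from h import *
plan(np.array([.508,-.04,.006]),97.7,5)
E
```

```text
now [ 0.4892 -0.0141  0.0783] head 100.2 dist 0.079 dyaw -2.5
[5.8, -2.8, 14.5, np.float64(0.49), -1],[5.7, -2.8, 14.5, np.float64(0.49), -1],[5.7, -2.9, 14.5, np.float64(0.49), -1],[5.7, -2.9, 14.5, np.float64(0.49), -1],[5.7, -3.0, 14.5, np.float64(0.49), -1],
```

Call:
{"fn": "servo_tool", "kwargs": {"deltas": [[10,-4,0,0.6,-1],[10,-4,0,0.6,-1],[9,-4,0,0.6,-1],[4,-2,5,0.6,-1],[0,0,10,0,-1],[0,0,10,0,-1],[0,0,10,0,-1],[0,0,5,0,-1],[0,0,0,0,-1],[0,0,0,0,-1]]}}

```text
time_s: 2.6
ee_pos: [0.5088, -0.0463, 0.0315]
tool_rot: [0.752, -0.659, -0.004, -0.001]
ft_force: [-0.5, 0.2, 0.7]
grip_width: 0.0003
```

```bash
python3 - <<'E'
from h import *
plan(np.array([.508,-.04,.006]),97.7,5)
cv2.imwrite("pics/s1.png",cv2.resize(robot.get_image("side")[100:340,200:450,::-1],None,fx=2.4,fy=2.4))
E
```

```text
now [ 0.5088 -0.0463  0.0315] head 97.5 dist 0.026 dyaw 0.2
[-1.3, 0.0, 5.1, np.float64(-0.04), -1],[-1.3, 0.0, 5.1, np.float64(-0.04), -1],[-1.3, -0.0, 5.1, np.float64(-0.04), -1],[-1.3, -0.0, 5.1, np.float64(-0.04), -1],[-1.3, -0.0, 5.1, np.float64(-0.04), -1],
```

View pics/s1.png

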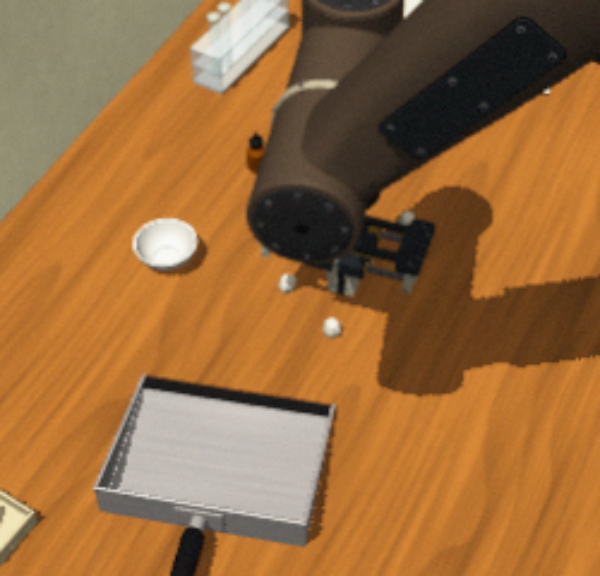

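Call:
{"fn": "servo_tool", "kwargs": {"deltas": [[0,0,8,0,-1],[0,0,8,0,-1],[0,0,8,0,-1],[0,0,1.5,0,-1],[-5,0,0,0,-1],[-8,0,0,0,-1],[-10,0,0,0,-1],[-12,0,0,0,-1],[-12,0,0,0,-1],[-12,0,0,0,-1]]}}

```text
time_s: 3.48
ee_pos: [0.5014, 0.0163, 0.0053]
tool_rot: [0.751, -0.66, -0.003, -0.002]
ft_force: [-0.7, -0.5, -0.7]
grip_width: 0.0003
```

```bash
python3 - <<'E'
from h import *
plan(np.array([.481,.161,.010]),97.7,10)
cv2.imwrite("pics/s2.png",cv2.resize(robot.get_image("side")[100:340,200:450,::-1],None,fx=2.4,fy=2.4))
E
```

```text
now [0.5014 0.0163 0.0053] head 97.4 dist 0.146 dyaw 0.3
[-14.6, 0.2, -0.5, np.float64(-0.03), -1],[-14.6, 0.2, -0.5, np.float64(-0.03), -1],[-14.6, 0.2, -0.5, np.float64(-0.03), -1],[-14.6, 0.1, -0.5, np.float64(-0.03), -1],[-14.6, 0.1, -0.5, np.float64(-0.03), -1],[-14.6, 0.1, -0.5, np.float64(-0.03), -1],[-14.6, 0.1, -0.5, np.float64(-0.03), -1],[-14.6, 0.1, -0.5, np.float64(-0.03), -1],[-14.6, 0.1, -0.5, np.float64(-0.03), -1],[-14.6, 0.1, -0.5, np.float64(-0.03), -1],
```

View pics/s2.png

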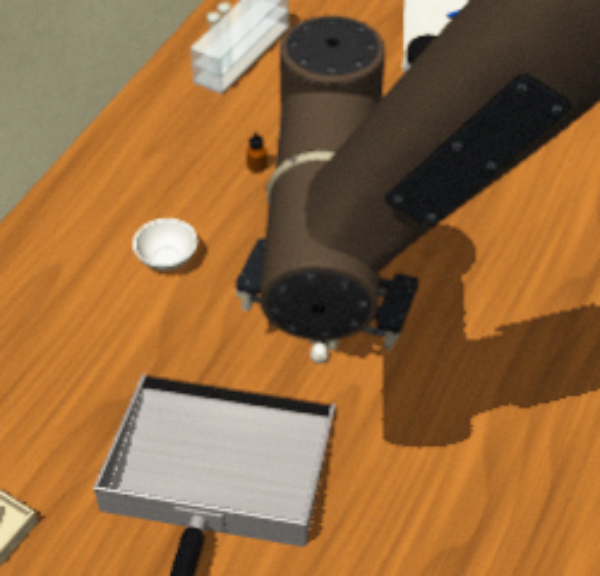

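Call:
{"fn": "servo_tool", "kwargs": {"deltas": [[-12,0,0,0,-1],[-13,0,-1,0,-1],[-13,0,-1,0,-1],[-13,0,-1,0,-1],[-13,0,-1,0,-1],[-13,0,-1,0,-1],[-13,0,0,0,-1],[-13,0,0,0,-1],[-13,0,0,0,-1],[-10,0,0,0,-1]]}}

```text
time_s: 4.37
ee_pos: [0.4833, 0.157, 0.0155]
tool_rot: [0.754, -0.657, -0.002, -0.006]
ft_force: [0.3, -0.0, -0.1]
grip_width: 0.0007
```

```bash
python3 - <<'E'
from h import *
plan(np.array([.481,.161,.010]),97.7,5)
cv2.imwrite("pics/s3.png",cv2.resize(robot.get_image("side")[100:340,200:450,::-1],None,fx=2.4,fy=2.4))
E
```

```text
now [0.4833 0.157  0.0155] head 97.8 dist 0.007 dyaw -0.1
[-0.9, 0.4, 1.1, np.float64(0.02), -1],[-0.9, 0.4, 1.1, np.float64(0.02), -1],[-0.9, 0.4, 1.1, np.float64(0.02), -1],[-0.9, 0.4, 1.1, np.float64(0.02), -1],[-0.9, 0.4, 1.1, np.float64(0.02), -1],
```

View pics/s3.png

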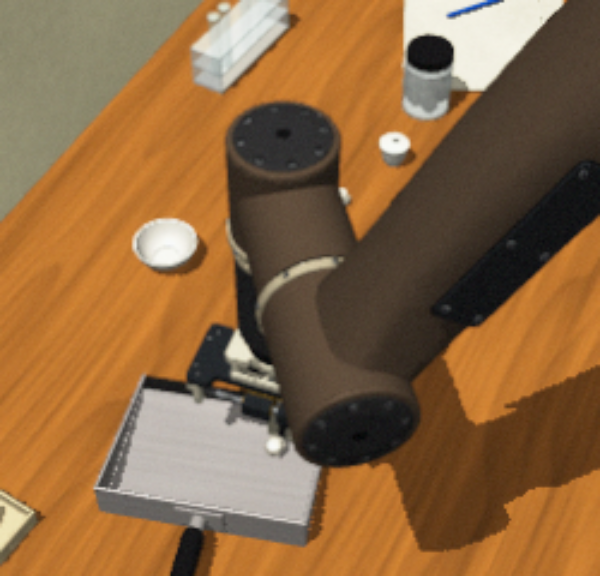

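Call:
{"fn": "servo_tool", "kwargs": {"deltas": [[10,0,-5,0,-1],[20,0,-15,0,-1],[30,8,-15,0,-1],[35,12,-10,0,-1],[35,12,0,0,-1],[35,12,0,0,-1],[30,12,0,0,-1],[25,10,0,0,-1],[10,5,0,0,-1],[0,0,0,0,-1]]}}

```text
time_s: 5.25
ee_pos: [0.4427, -0.0897, 0.0633]
tool_rot: [0.757, -0.654, 0.0, -0.008]
ft_force: [-0.7, -0.5, -0.4]
grip_width: 0.0004
```

```bash
python3 - <<'E'
from h import *
plan(np.array([.587,-.08,.03]),96.5,5)
for n in("side","top"):
  im=robot.get_image(n); cv2.imwrite(f"pics/{n}4.png",im[:,:,::-1])
  print([(b[0],b[1],b[3]) for b in blobs(n,im,.01) if b[1]<150])
E
```

```text
now [ 0.4427 -0.0897  0.0633] head 98.4 dist 0.148 dyaw -1.9
[2.3, -28.8, 6.7, np.float64(0.37), -1],[2.1, -28.8, 6.7, np.float64(0.37), -1],[1.9, -28.9, 6.7, np.float64(0.37), -1],[1.7, -28.9, 6.7, np.float64(0.37), -1],[1.5, -28.9, 6.7, np.float64(0.37), -1],
[(array([126.1,   1.3]), np.int32(18), array([ 2.0765, -0.8646,  0.01  ])), (array([115.8,   5.7]), np.int32(10), array([ 2.0915, -0.8075,  0.01  ])), (array([255.4,   3.5]), np.int32(8), array([ 1.4726, -1.1092,  0.01  ])), (array([252.3,  14.6]), np.int32(15), array([ 1.4258, -1.0081,  0.01  ])), (array([256.7,  19.3]), np.int32(10), array([ 1.3832, -0.9784,  0.01  ])), (array([ 7.6, 29.9]), np.int32(10), array([ 2.4133, -0.415 ,  0.01  ])), (array([17.8, 39.4]), np.int32(16), array([ 2.2912, -0.3744,  0.01  ])), (array([125.1,  47.2]), np.int32(22), array([ 1.7759, -0.5284,  0.01  ])), (array([132.8,  45.8]), np.int32(9), array([ 1.7526, -0.5516,  0.01  ])), (array([ 8.6, 46.6]), np.int32(18), array([ 2.2795, -0.3127,  0.01  ])), (array([130.4,  51.5]), np.int32(14), array([ 1.73  , -0.5108,  0.01  ])), (array([ 3.2, 54.9])
[... 1850 characters left out ...]
32(48), array([0.074 , 0.0698, 0.01  ])), (array([ 21.9, 379.3]), np.int32(23), array([0.9839, 0.7228, 0.01  ])), (array([  2.9, 388.8]), np.int32(12), array([1.0064, 0.7618, 0.01  ]))]
[(array([636.6,  57.7]), np.int32(14), array([ 1.0545, -0.9271,  0.01  ])), (array([ 51.4, 116.2]), np.int32(8), array([0.8359, 0.6796, 0.01  ])), (array([ 48.6, 127.1]), np.int32(16), array([0.8052, 0.6829, 0.01  ])), (array([184.7, 197.9]), np.int32(9), array([0.6232, 0.2972, 0.01  ])), (array([378.3, 217.7]), np.int32(65), array([ 0.5858, -0.2027,  0.01  ])), (array([314.5, 217.3]), np.int32(55), array([ 0.5823, -0.0398,  0.01  ])), (array([378.4, 254.7]), np.int32(62), array([ 0.4921, -0.2034,  0.01  ]))]
```

View pics/side4.png

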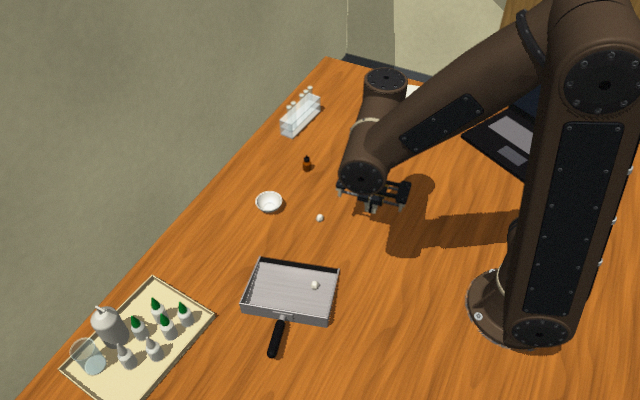

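View pics/top4.png

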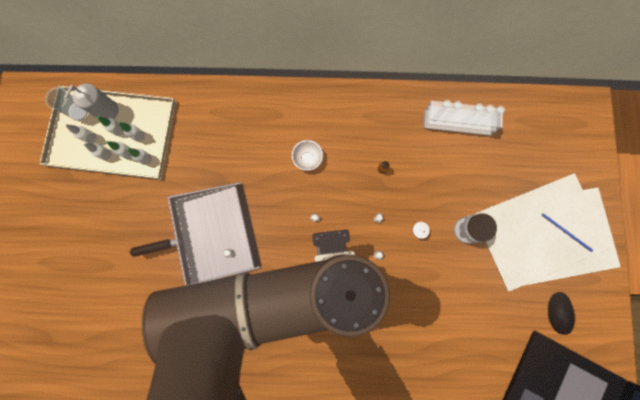

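The first chip is inside the pan at top px (229,253) and side px (314,285). The other chips and the bystander objects are unmoved. My lateral sign was wrong, so I'm correcting sideways.

Call:
{"fn": "servo_tool", "kwargs": {"deltas": [[2,-20,0,0.3,-1],[2,-25,0,0.3,-1],[2,-28,0,0.3,-1],[2,-28,0,0.3,-1],[2,-25,0,0.3,-1],[2,-15,3,0.3,-1],[0,-5,8,0,-1],[0,0,10,0,-1],[0,0,8,0,-1],[0,0,2,0,-1]]}}

```text
time_s: 6.18
ee_pos: [0.5981, -0.0716, 0.0324]
tool_rot: [0.749, -0.662, 0.001, -0.009]
ft_force: [-1.1, -0.2, -0.2]
grip_width: 0.0006
```

```bash
python3 - <<'E'
from h import *
plan(np.array([.587,-.08,.006]),96.5,5)
E
```

```text
now [ 0.5981 -0.0716  0.0324] head 97.1 dist 0.03 dyaw -0.6
[1.4, 2.4, 5.3, np.float64(0.11), -1],[1.4, 2.4, 5.3, np.float64(0.11), -1],[1.4, 2.4, 5.3, np.float64(0.11), -1],[1.4, 2.4, 5.3, np.float64(0.11), -1],[1.4, 2.4, 5.3, np.float64(0.11), -1],
```

Call:
{"fn": "servo_tool", "kwargs": {"deltas": [[4,6,0,0.3,-1],[4,5,2,0.3,-1],[0,0,8,0,-1],[0,0,9,0,-1],[0,0,7,0,-1],[0,0,1,0,-1],[-5,0,0,0,-1],[-9,0,0,0,-1],[-11,0,0,0,-1],[-12,0,0,0,-1]]}}

```text
time_s: 7.02
ee_pos: [0.5788, -0.0439, 0.0023]
tool_rot: [0.744, -0.668, -0.0, -0.008]
ft_force: [0.4, -0.8, 0.6]
grip_width: 0.0003
```

```bash
python3 - <<'E'
from h import *
plan(np.array([.557,.183,.008]),96.5,17)
cv2.imwrite("pics/s5.png",cv2.resize(robot.get_image("side")[100:340,200:450,::-1],None,fx=2.4,fy=2.4))
E
```

```text
now [ 0.5788 -0.0439  0.0023] head 96.2 dist 0.228 dyaw 0.3
[-13.4, -0.2, -0.3, np.float64(-0.02), -1],[-13.4, -0.2, -0.3, np.float64(-0.02), -1],[-13.4, -0.2, -0.3, np.float64(-0.02), -1],[-13.4, -0.2, -0.3, np.float64(-0.02), -1],[-13.4, -0.2, -0.3, np.float64(-0.02), -1],[-13.4, -0.2, -0.3, np.float64(-0.02), -1],[-13.4, -0.2, -0.3, np.float64(-0.02), -1],[-13.4, -0.2, -0.3, np.float64(-0.02), -1],[-13.4, -0.2, -0.3, np.float64(-0.02), -1],[-13.4, -0.2, -0.3, np.float64(-0.02), -1],[-13.4, -0.2, -0.3, np.float64(-0.02), -1],[-13.4, -0.2, -0.3, np.float64(-0.02), -1],[-13.4, -0.2, -0.3, np.float64(-0.02), -1],[-13.4, -0.2, -0.3, np.float64(-0.02), -1],[-13.4, -0.2, -0.3, np.float64(-0.02), -1],[-13.4, -0.2, -0.3, np.float64(-0.02), -1],[-13.4, -0.2, -0.3, np.float64(-0.02), -1],
```

View pics/s5.png

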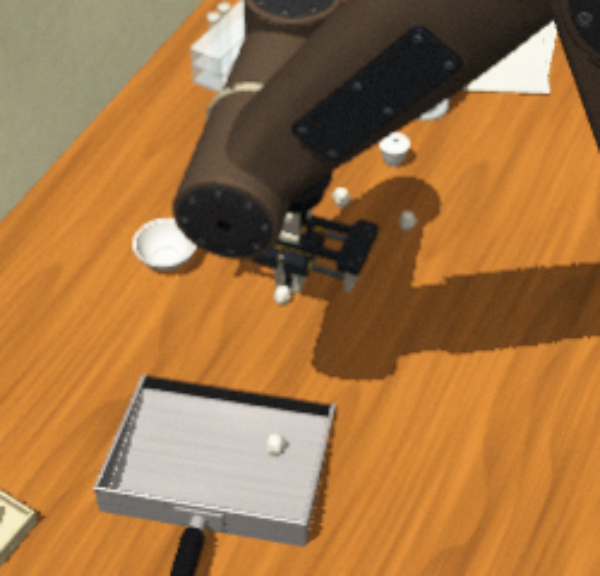

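Call:
{"fn": "servo_tool", "kwargs": {"deltas": [[-8,0,-2,0,-1],[-12,0,-1,0,-1],[-13,0,0,0,-1],[-13,0,0,0,-1],[-13,0,0,0,-1],[-13,0,0,0,-1],[-13,0,0,0,-1],[-13,0,0,0,-1],[-11,0,-1,0,-1],[-9,0,-1,0,-1]]}}

```text
time_s: 7.9
ee_pos: [0.5649, 0.092, 0.0133]
tool_rot: [0.746, -0.665, 0.001, -0.011]
ft_force: [-0.7, -5.0, 8.1]
grip_width: 0.0005
```

```bash
python3 - <<'E'
from h import *
plan(np.array([.557,.183,.008]),96.5,8)
cv2.imwrite("pics/s6.png",cv2.resize(robot.get_image("side")[100:340,200:450,::-1],None,fx=2.4,fy=2.4))
E
```

```text
now [0.5649 0.092  0.0133] head 96.6 dist 0.091 dyaw -0.1
[-11.4, -0.3, 0.7, np.float64(0.01), -1],[-11.4, -0.3, 0.7, np.float64(0.01), -1],[-11.4, -0.3, 0.7, np.float64(0.01), -1],[-11.4, -0.3, 0.7, np.float64(0.01), -1],[-11.4, -0.3, 0.7, np.float64(0.01), -1],[-11.4, -0.3, 0.7, np.float64(0.01), -1],[-11.4, -0.3, 0.7, np.float64(0.01), -1],[-11.4, -0.3, 0.7, np.float64(0.01), -1],
```

View pics/s6.png

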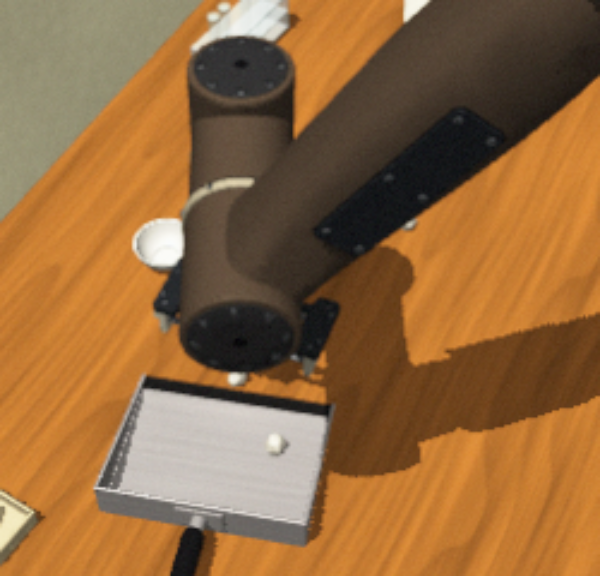

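The wrist reads 8 N upward, so the fingertip may be riding on the chip at the lip. I'm backing off at once.

Call:
{"fn": "servo_tool", "kwargs": {"deltas": [[8,0,0,0,-1],[8,0,0,0,-1],[5,0,2,0,-1],[0,0,2,0,-1],[0,0,2,0,-1],[0,0,0,0,-1],[0,0,0,0,-1],[0,0,0,0,-1],[0,0,0,0,-1],[0,0,0,0,-1]]}}

```text
time_s: 8.78
ee_pos: [0.5678, 0.0706, 0.0071]
tool_rot: [0.746, -0.665, 0.001, -0.011]
ft_force: [0.1, 0.9, -0.4]
grip_width: 0.0005
```

```bash
python3 - <<'E'
from h import *
plan(np.array([.557,.183,.008]),96.5,8)
print(robot.get_obs()['ft_force'])
im=robot.get_image("side")
cv2.imwrite("pics/s7.png",cv2.resize(im[200:340,230:360,::-1],None,fx=4.2,fy=4.2))
E
```

```text
now [0.5678 0.0706 0.0071] head 96.6 dist 0.113 dyaw -0.1
[-14.1, -0.3, -0.1, np.float64(0.01), -1],[-14.1, -0.3, -0.1, np.float64(0.01), -1],[-14.1, -0.3, -0.1, np.float64(0.01), -1],[-14.1, -0.3, -0.1, np.float64(0.01), -1],[-14.1, -0.3, -0.1, np.float64(0.01), -1],[-14.1, -0.3, -0.1, np.float64(0.01), -1],[-14.1, -0.3, -0.1, np.float64(0.01), -1],[-14.1, -0.3, -0.1, np.float64(0.01), -1],
[ 0.06101328  0.93358748 -0.38817697]
```

View pics/s7.png

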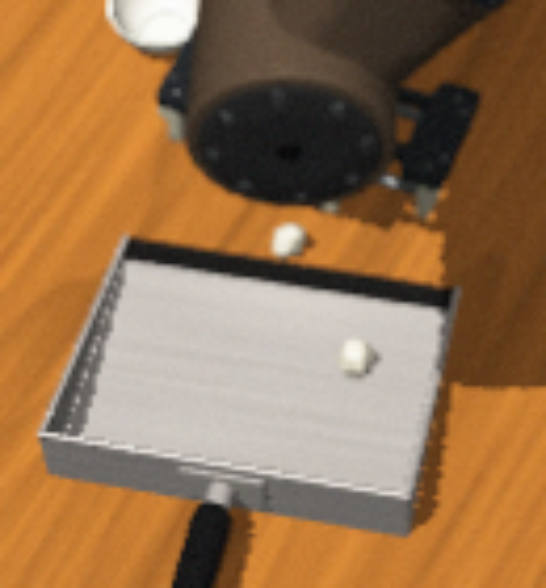

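```bash
python3 - <<'E'
from h import *
g=np.load('g.npz')
c=cast("side",[(299,256.9)],.01)[0][:2];r=c-g['M'];print("chip",c,"pan",r@g['x'],r@g['y'])
t=np.array([.5678,.0706]);h=np.radians(96.6);d=np.array([np.cos(h),np.sin(h)]);n=np.array([-d[1],d[0]])
print("ahead",(c-t)@d,"left",(c-t)@n)
o=robot.get_obs();print(R.from_quat(o['tool_rot']).as_matrix().round(4))
im=robot.get_image("top");cv2.imwrite("pics/t7.png",cv2.resize(im[130:300,160:400,::-1],None,fx=3.3,fy=3.3))
E
```

```text
chip [0.56680452 0.11035173] pan -0.015879861710571323 -0.0052196212367403
ahead 0.039602706638504716 left -0.003580071002613433
[[ 0.1143 -0.9933  0.0173]
 [-0.9934 -0.1141  0.0153]
 [-0.0132 -0.0189 -0.9997]]
```

View pics/t7.png

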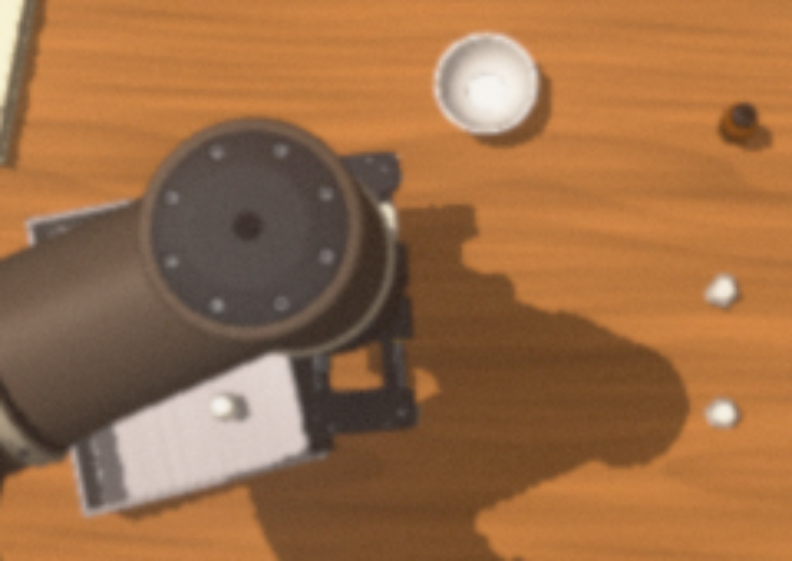

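Call:
{"fn": "servo_tool", "kwargs": {"deltas": [[0,0,2,0,-1],[0,0,1,0,-1],[-5,0,0.2,0,-1],[-6,0,0.2,0,-1],[-7,0,0.2,0,-1],[-7,0,0.2,0,-1],[-7,0,0.2,0,-1],[-7,0,0.2,0,-1],[-7,0,0.2,0,-1],[-7,0,0,0,-1]]}}

```text
time_s: 9.72
ee_pos: [0.5612, 0.1286, 0.0033]
tool_rot: [0.746, -0.665, 0.002, -0.012]
ft_force: [-0.6, 0.5, 0.2]
grip_width: 0.0002
```

```bash
python3 - <<'E'
from h import *
plan(np.array([.557,.183,.006]),96.5,8)
print(robot.get_obs()['ft_force'])
im=robot.get_image("side")
cv2.imwrite("pics/s8.png",cv2.resize(im[200:340,230:360,::-1],None,fx=4.2,fy=4.2))
E
```

```text
now [0.5612 0.1286 0.0033] head 96.6 dist 0.055 dyaw -0.1
[-6.8, -0.3, -0.3, np.float64(0.01), -1],[-6.8, -0.3, -0.3, np.float64(0.01), -1],[-6.8, -0.3, -0.3, np.float64(0.01), -1],[-6.8, -0.3, -0.3, np.float64(0.01), -1],[-6.8, -0.3, -0.3, np.float64(0.01), -1],[-6.8, -0.3, -0.3, np.float64(0.01), -1],[-6.8, -0.3, -0.3, np.float64(0.01), -1],[-6.8, -0.3, -0.3, np.float64(0.01), -1],
[-0.60365486  0.48034922  0.16073678]
```

View pics/s8.png

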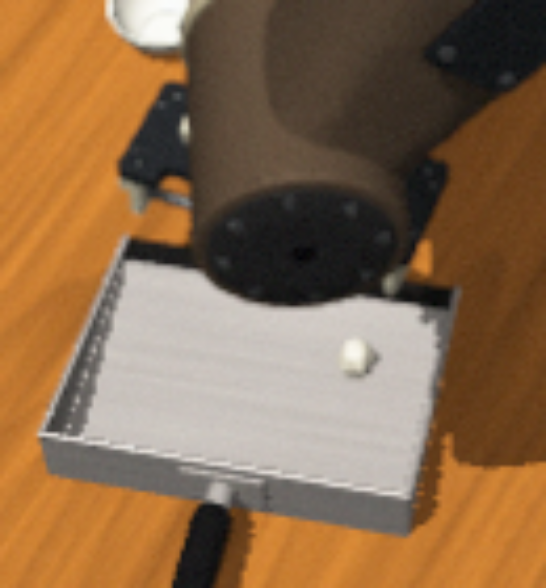

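No reaction force this time. The fingers are now over the lip's front, so I'm raising a little before continuing.

Call:
{"fn": "servo_tool", "kwargs": {"deltas": [[0,0,-2,0,-1],[-4,0,-1.5,0,-1],[-7,0,-0.3,0,-1],[-8,0,0,0,-1],[-8,0,0,0,-1],[-8,0,0,0,-1],[-8,0,0,0,-1],[-7,0,0,0,-1],[-3,0,0,0,-1],[0,0,0,0,-1]]}}

```text
time_s: 10.6
ee_pos: [0.5546, 0.1892, 0.0086]
tool_rot: [0.747, -0.665, 0.002, -0.012]
ft_force: [-0.0, -0.1, -0.6]
grip_width: 0.0009
```

```bash
python3 - <<'E'
from h import *
plan(np.array([.557,.183,.006]),96.5,8)
print(robot.get_obs()['ft_force'])
im=robot.get_image("side")
cv2.imwrite("pics/s9.png",cv2.resize(im[200:340,230:360,::-1],None,fx=4.2,fy=4.2))
E
```

```text
now [0.5546 0.1892 0.0086] head 96.7 dist 0.007 dyaw -0.2
[0.8, -0.2, 0.3, np.float64(0.02), -1],[0.8, -0.2, 0.3, np.float64(0.02), -1],[0.8, -0.2, 0.3, np.float64(0.02), -1],[0.8, -0.2, 0.3, np.float64(0.02), -1],[0.8, -0.2, 0.3, np.float64(0.02), -1],[0.8, -0.2, 0.3, np.float64(0.02), -1],[0.8, -0.2, 0.3, np.float64(0.02), -1],[0.8, -0.2, 0.3, np.float64(0.02), -1],
[-0.04422609 -0.13784232 -0.55904369]
```

View pics/s9.png

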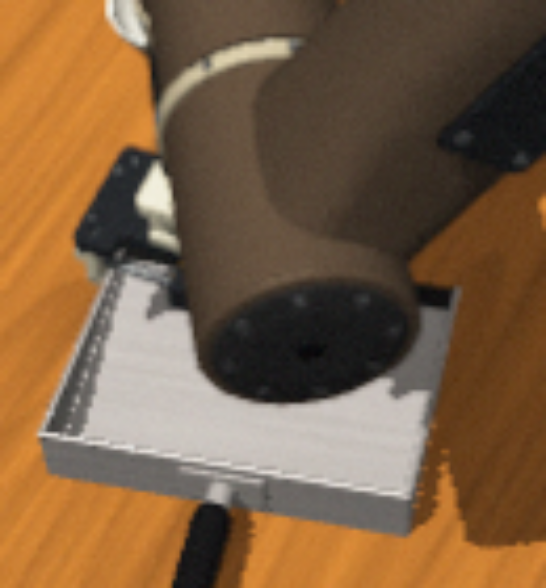

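Call:
{"fn": "servo_tool", "kwargs": {"deltas": [[10,0,-5,0,-1],[20,0,-15,0,-1],[30,0,-15,0.5,-1],[40,0,-15,1,-1],[41,0,-10,1,-1],[41,0,0,1,-1],[41,0,0,1,-1],[41,0,0,1,-1],[41,0,0,1,-1],[40,0,0,1,-1]]}}

```text
time_s: 11.48
ee_pos: [0.5766, -0.1606, 0.0692]
tool_rot: [-0.704, 0.71, -0.003, 0.013]
ft_force: [1.0, 0.7, 0.2]
grip_width: 0.0004
```

```bash
python3 - <<'E'
from h import *
plan(np.array([.49,-.245,.05]),86.6,7)
for n,r in(("top",(130,140,560,300)),("side",(200,160,450,330))):
  im=robot.get_image(n); cv2.imwrite(f"pics/{n}10.png",im[:,:,::-1])
E
```

```text
now [ 0.5766 -0.1606  0.0692] head 89.5 dist 0.122 dyaw -2.9
[12.2, 12.3, 2.7, np.float64(0.41), -1],[12.3, 12.2, 2.7, np.float64(0.41), -1],[12.3, 12.1, 2.7, np.float64(0.41), -1],[12.4, 12.0, 2.7, np.float64(0.41), -1],[12.5, 11.9, 2.7, np.float64(0.41), -1],[12.6, 11.8, 2.7, np.float64(0.41), -1],[12.7, 11.7, 2.7, np.float64(0.41), -1],
```

View pics/side10.png

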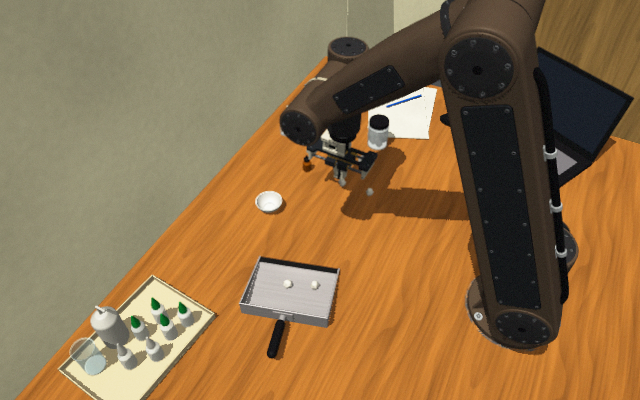

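```bash
python3 - <<'E'
from h import *
print("dropper",cast("top",[(385,168)],.04).round(3),cast("side",[(307,164)],.03).round(3))
plan(np.array([.583,-.246,.06]),89,6)
E
```

```text
dropper [[ 0.709 -0.215  0.04 ]] [[ 0.711 -0.21   0.03 ]]
now [ 0.5759 -0.1638  0.0686] head 89.1 dist 0.083 dyaw -0.1
[13.7, -1.4, 1.4, np.float64(0.02), -1],[13.7, -1.4, 1.4, np.float64(0.02), -1],[13.7, -1.4, 1.4, np.float64(0.02), -1],[13.7, -1.4, 1.4, np.float64(0.02), -1],[13.7, -1.4, 1.4, np.float64(0.02), -1],[13.7, -1.4, 1.4, np.float64(0.02), -1],
```

Call:
{"fn": "servo_tool", "kwargs": {"deltas": [[14,-2,0,0,-1],[16,-2,0,0,-1],[16,-2,0,0,-1],[16,-2,0,0,-1],[12,-1,0,0,-1],[6,0,0,0,-1],[0,0,5,0,-1],[0,0,10,0,-1],[0,0,10,0,-1],[0,0,5,0,-1]]}}

```text
time_s: 12.42
ee_pos: [0.58, -0.2523, 0.0371]
tool_rot: [-0.699, 0.715, -0.003, 0.014]
ft_force: [-0.5, -0.4, -0.4]
grip_width: 0.0003
```

```bash
python3 - <<'E'
from h import *
plan(np.array([.583,-.243,.005]),89,6)
im=robot.get_image("side")
cv2.imwrite("pics/s11.png",cv2.resize(im[90:250,250:430,::-1],None,fx=3.6,fy=3.6))
E
```

```text
now [ 0.58   -0.2523  0.0371] head 88.6 dist 0.034 dyaw 0.4
[-1.6, -0.5, 5.3, np.float64(-0.06), -1],[-1.6, -0.5, 5.3, np.float64(-0.06), -1],[-1.6, -0.5, 5.3, np.float64(-0.06), -1],[-1.6, -0.5, 5.3, np.float64(-0.06), -1],[-1.6, -0.5, 5.3, np.float64(-0.06), -1],[-1.6, -0.5, 5.3, np.float64(-0.06), -1],
```

View pics/s11.png

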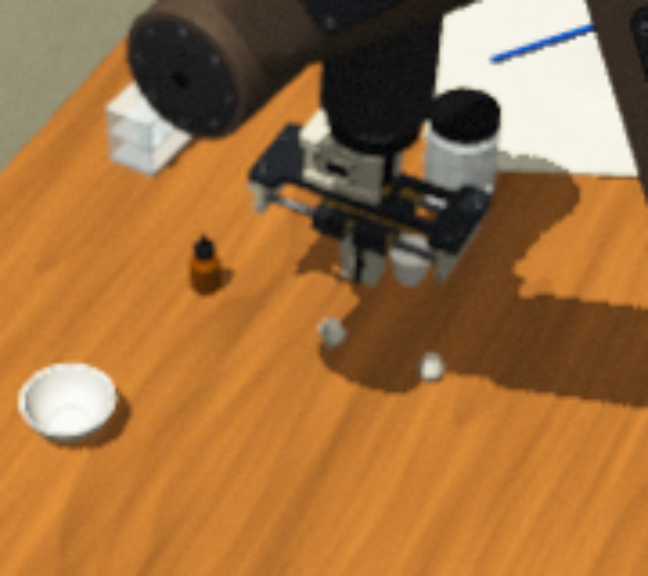

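Crucible, jar and dropper are clear, and chips c3 (crop 331,332) and c4 (431,366) lie ahead. I'm descending and pushing.

Call:
{"fn": "servo_tool", "kwargs": {"deltas": [[-3,-2,6,0,-1],[-2,-2,8,0,-1],[0,-1,8,0,-1],[0,0,7,0,-1],[0,0,2,0,-1],[-5,0,0.3,0,-1],[-9,0,0.3,0,-1],[-11,0,0.3,0,-1],[-12,0,0.3,0,-1],[-12,0,0.3,0,-1]]}}

```text
time_s: 13.3
ee_pos: [0.5877, -0.1939, 0.0006]
tool_rot: [-0.699, 0.715, -0.002, 0.013]
ft_force: [-0.3, 0.2, -0.2]
grip_width: 0.0002
```

```bash
python3 - <<'E'
from h import *
plan(np.array([.592,.194,.005]),89,32)
E
```

```text
now [ 0.5877 -0.1939  0.0006] head 88.7 dist 0.388 dyaw 0.3
[-12.1, 0.1, -0.1, np.float64(-0.01), -1],[-12.1, 0.1, -0.1, np.float64(-0.01), -1],[-12.1, 0.1, -0.1, np.float64(-0.01), -1],[-12.1, 0.1, -0.1, np.float64(-0.01), -1],[-12.1, 0.1, -0.1, np.float64(-0.01), -1],[-12.1, 0.1, -0.1, np.float64(-0.01), -1],[-12.1, 0.1, -0.1, np.float64(-0.01), -1],[-12.1, 0.1, -0.1, np.float64(-0.01), -1],[-12.1, 0.1, -0.1, np.float64(-0.01), -1],[-12.1, 0.1, -0.1, np.float64(-0.01), -1],[-12.1, 0.1, -0.1, np.float64(-0.01), -1],[-12.1, 0.1, -0.1, np.float64(-0.01), -1],[-12.1, 0.1, -0.1, np.float64(-0.01), -1],[-12.1, 0.1, -0.1, np.float64(-0.01), -1],[-12.1, 0.1, -0.1, np.float64(-0.01), -1],[-12.1, 0.1, -0.1, np.float64(-0.01), -1],[-12.1, 0.1, -0.1, np.float64(-0.01), -1],[-12.1, 0.1, -0.1, np.float64(-0.01), -1],[-12.1, 0.1, -0.1, np.float64(-0.01), -1],[-12.1, 0.1, -0.1, np.float64(-0.01), -1],[-12.1, 0.1, -0.1, np.float64(-0.01), -1],[-12.1, 0.1, -0.1, np.float64(-0.01), -1],[-12.1, 0.1, -0.1, np.float64(-0.01), -1],[-12.1, 0.1, -0.1, np.float64(-0.01), -1],[-12.1, 0.1, -0.1, np.float64(-0.01), -1],[-12.1, 0.1, -0.1, np.float64(-0.01), -1],[-12.1, 0.1, -0.1, np.float64(-0.01), -1],[-12.1, 0.1, -0.1, np.float64(-0.01), -1],[-12.1, 0.1, -0.1, np.float64(-0.01), -1],[-12.1, 0.1, -0.1, np.float64(-0.01), -1],[-12.1, 0.1, -0.1, np.float64(-0.01), -1],[-12.1, 0.1, -0.1, np.float64(-0.01), -1],
```

Too low (0.6 mm), so I'm raising to about 4 mm and continuing along the desk.

Call:
{"fn": "servo_tool", "kwargs": {"deltas": [[-4,0,-2,0,-1],[-10,0,-1,0,-1],[-12,0,0,0,-1],[-13,0,0,0,-1],[-13,0,0,0,-1],[-13,0,0,0,-1],[-13,0,0,0,-1],[-13,0,0,0,-1],[-13,0,0,0,-1],[-12,0,0,0,-1]]}}

```text
time_s: 14.13
ee_pos: [0.5895, -0.063, 0.0074]
tool_rot: [-0.7, 0.714, -0.002, 0.014]
ft_force: [0.7, 0.3, -0.3]
grip_width: -0.0002
```

```bash
python3 - <<'E'
from h import *
plan(np.array([.592,.194,.005]),89,1)
im=robot.get_image("side")
cv2.imwrite("pics/s12.png",cv2.resize(im[150:320,230:400,::-1],None,fx=3.5,fy=3.5))
E
```

```text
now [ 0.5895 -0.063   0.0074] head 88.8 dist 0.257 dyaw 0.2
[-257.0, 2.7, 2.4, np.float64(-0.16), -1],
```

View pics/s12.png

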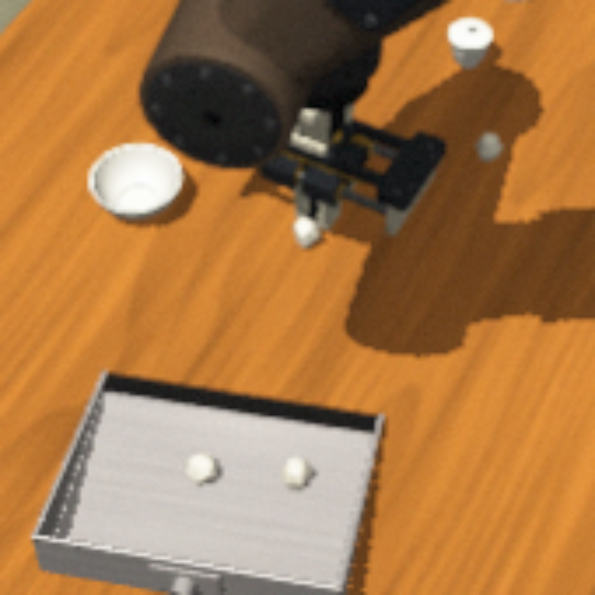

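Call:
{"fn": "servo_tool", "kwargs": {"deltas": [[-8,0,1,0,-1],[-12,0,0.6,0,-1],[-13,0,0.5,0,-1],[-13,0,0.4,0,-1],[-13,0,0.4,0,-1],[-13,0,0.4,0,-1],[-13,0,0.4,0,-1],[-13,0,0.4,0,-1],[-13,0,0.4,0,-1],[-10,0,0.4,0,-1]]}}

```text
time_s: 15.02
ee_pos: [0.5913, 0.0713, 0.0043]
tool_rot: [-0.699, 0.715, -0.002, 0.014]
ft_force: [0.9, 0.4, -0.3]
grip_width: -0.0001
```

```bash
python3 - <<'E'
from h import *
plan(np.array([.592,.194,.005]),89,1)
im=robot.get_image("side")
cv2.imwrite("pics/s13.png",cv2.resize(im[180:340,230:390,::-1],None,fx=3.5,fy=3.5))
E
```

```text
now [0.5913 0.0713 0.0043] head 88.8 dist 0.123 dyaw 0.2
[-122.6, 1.9, -0.7, np.float64(-0.24), -1],
```

View pics/s13.png

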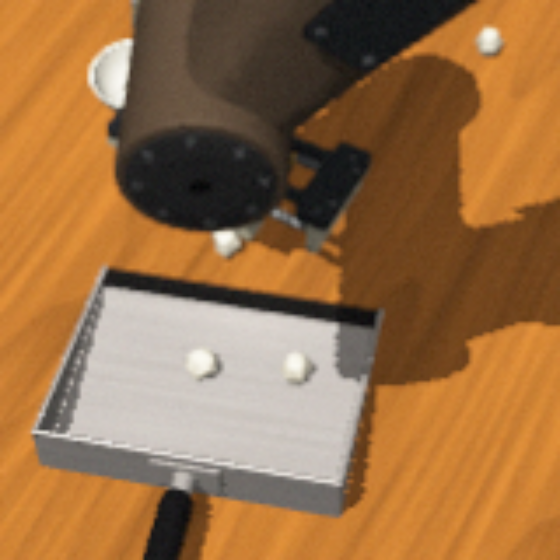

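Call:
{"fn": "servo_tool", "kwargs": {"deltas": [[-6,0,0.2,0,-1],[-7,0,0.2,0,-1],[-7,0,0.2,0,-1],[-7,0,0.2,0,-1],[-7,0,0.2,0,-1],[-7,0,0,0,-1],[-7,0,-0.3,0,-1],[-6,0,-0.5,0,-1],[-4,0,-0.5,0,-1],[0,0,-0.5,0,-1]]}}

```text
time_s: 15.9
ee_pos: [0.5927, 0.1377, 0.0059]
tool_rot: [-0.7, 0.714, -0.002, 0.014]
ft_force: [-0.2, -0.3, 0.0]
grip_width: 0.0006
```

```bash
python3 - <<'E'
from h import *
plan(np.array([.592,.194,.007]),89,1)
E
```

```text
now [0.5927 0.1377 0.0059] head 88.8 dist 0.056 dyaw 0.2
[-56.3, 1.8, -1.1, np.float64(-0.2), -1],
```

Call:
{"fn": "servo_tool", "kwargs": {"deltas": [[-5,0,-0.5,0,-1],[-7,0,0,0,-1],[-8,0,0,0,-1],[-8,0,0,0,-1],[-8,0,0,0,-1],[-8,0,0,0,-1],[-5,0,0,0,-1],[0,0,0,0,-1],[6,0,-2,0,-1],[10,0,-5,0,-1]]}}

```text
time_s: 16.73
ee_pos: [0.5929, 0.1768, 0.0136]
tool_rot: [-0.7, 0.714, -0.002, 0.014]
ft_force: [-0.6, 0.3, 0.5]
grip_width: 0.0004
```

Call:
{"fn": "servo_tool", "kwargs": {"deltas": [[20,0,-15,0,-1],[30,0,-15,0,-1],[38,5,-15,0,-1],[41,8,-10,0.2,-1],[41,8,0,0.2,-1],[41,8,0,0.2,-1],[41,8,0,0.2,-1],[41,8,0,0.2,-1],[41,8,0,0.2,-1],[35,8,0,0.2,-1]]}}

```text
time_s: 17.57
ee_pos: [0.5198, -0.1962, 0.0689]
tool_rot: [-0.693, 0.721, -0.005, 0.016]
ft_force: [0.8, 0.7, 0.5]
grip_width: 0.0002
```

```bash
python3 - <<'E'
from h import *
plan(np.array([.489,-.246,.05]),86.6,6)
im=robot.get_image("side");cv2.imwrite("pics/s14.png",im[:,:,::-1])
im=robot.get_image("top");cv2.imwrite("pics/t14.png",im[:,:,::-1])
E
```

```text
now [ 0.5198 -0.1962  0.0689] head 87.8 dist 0.062 dyaw -1.2
[8.5, 4.8, 3.1, np.float64(0.19), -1],[8.5, 4.8, 3.1, np.float64(0.19), -1],[8.5, 4.7, 3.1, np.float64(0.19), -1],[8.5, 4.7, 3.1, np.float64(0.19), -1],[8.6, 4.7, 3.1, np.float64(0.19), -1],[8.6, 4.7, 3.1, np.float64(0.19), -1],
```

View pics/s14.png

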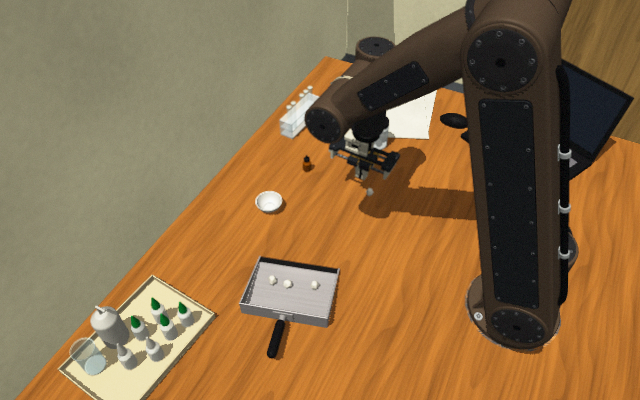

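View pics/t14.png

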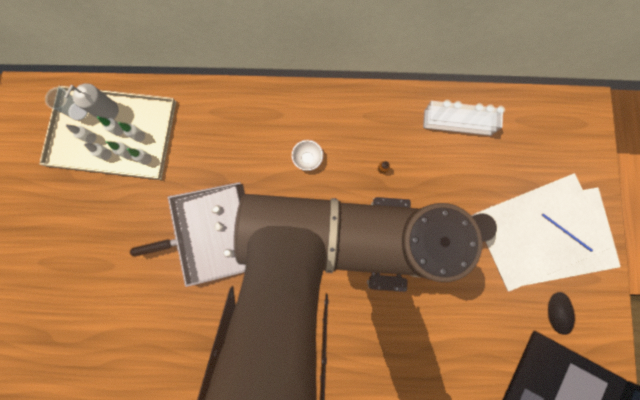

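Three chips are in the pan, at side px (272,280), (288,284) and (314,285). I'm going for the last one.

Call:
{"fn": "servo_tool", "kwargs": {"deltas": [[11,5,0,0.2,-1],[12,6,0,0.2,-1],[12,6,0,0.2,-1],[10,6,0,0.2,-1],[4,4,0,0.2,-1],[0,0,5,0,-1],[0,0,9,0,-1],[0,0,9,0,-1],[0,0,5,0,-1],[0,0,0,0,-1]]}}

```text
time_s: 18.5
ee_pos: [0.4837, -0.2525, 0.0384]
tool_rot: [-0.681, 0.732, -0.005, 0.017]
ft_force: [-1.1, 0.1, -0.6]
grip_width: 0.0003
```

```bash
python3 - <<'E'
from h import *
plan(np.array([.490,-.244,.004]),86.6,1)
im=robot.get_image("side")
cv2.imwrite("pics/s15.png",cv2.resize(im[90:250,250:430,::-1],None,fx=3.6,fy=3.6))
E
```

```text
now [ 0.4837 -0.2525  0.0384] head 85.9 dist 0.036 dyaw 0.7
[-9.0, -5.7, 34.4, np.float64(-0.71), -1],
```

View pics/s15.png

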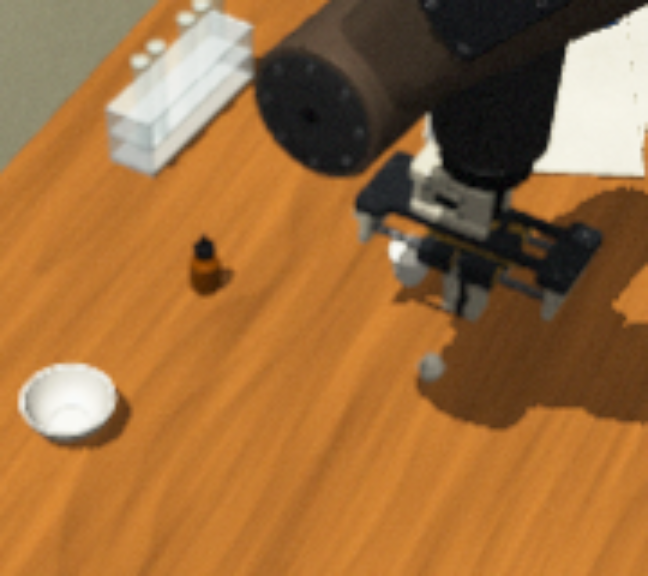

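Call:
{"fn": "servo_tool", "kwargs": {"deltas": [[-4,-4,0,-0.4,-1],[-4,-3,3,-0.3,-1],[0,0,8,0,-1],[0,0,8,0,-1],[0,0,8,0,-1],[0,0,5,0,-1],[-4,0,0.2,0,-1],[-8,0,0.3,0,-1],[-10,0,0.3,0,-1],[-12,0,0.3,0,-1]]}}

```text
time_s: 19.38
ee_pos: [0.4959, -0.2076, 0.002]
tool_rot: [-0.686, 0.727, -0.005, 0.016]
ft_force: [-0.4, 0.2, 0.1]
grip_width: 0.0002
```

```bash
python3 - <<'E'
from h import *
plan(np.array([.515,.172,.004]),86.6,1)
im=robot.get_image("side")
cv2.imwrite("pics/s16.png",cv2.resize(im[90:250,250:430,::-1],None,fx=3.6,fy=3.6))
E
```

```text
now [ 0.4959 -0.2076  0.002 ] head 86.7 dist 0.38 dyaw -0.1
[-380.1, 3.0, -2.0, np.float64(0.06), -1],
```

View pics/s16.png

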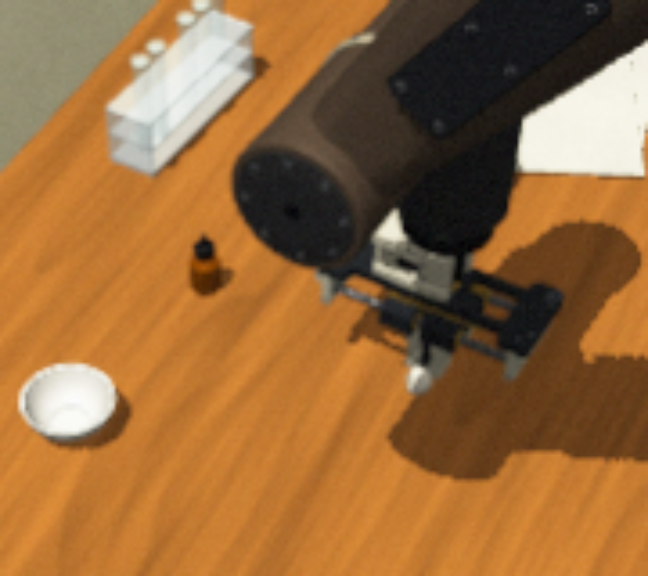

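```bash
python3 - <<'E'
from h import *
c=cast("side",[(366.4,195)],.01)[0][:2];t=robot.get_obs()['ee_pos'][:2]
h=np.radians(86.7);d=np.array([np.cos(h),np.sin(h)]);n=np.array([-d[1],d[0]])
print(c,(c-t)@d,(c-t)@n)
E
```

```text
[ 0.49322784 -0.18734803] 0.01845537993106364 0.003748149259105974
```

Call:
{"fn": "servo_tool", "kwargs": {"deltas": [[-4,0,-1.5,0,-1],[-10,0,-0.5,0,-1],[-12,0,0.2,0,-1],[-13,0,0.3,0,-1],[-13,0,0.3,0,-1],[-13,0,0.3,0,-1],[-13,0,0.3,0,-1],[-13,0,0.3,0,-1],[-13,0,0.3,0,-1],[-13,0,0.3,0,-1]]}}

```text
time_s: 20.27
ee_pos: [0.5043, -0.079, 0.008]
tool_rot: [-0.686, 0.727, -0.007, 0.019]
ft_force: [0.4, -0.1, 0.3]
grip_width: 0.0001
```

```bash
python3 - <<'E'
from h import *
plan(np.array([.515,.172,.004]),86.6,1)
im=robot.get_image("side")
cv2.imwrite("pics/s17.png",cv2.resize(im[150:320,230:400,::-1],None,fx=3.5,fy=3.5))
E
```

```text
now [ 0.5043 -0.079   0.008 ] head 86.7 dist 0.251 dyaw -0.1
[-251.2, 3.9, 4.0, np.float64(0.07), -1],
```

View pics/s17.png

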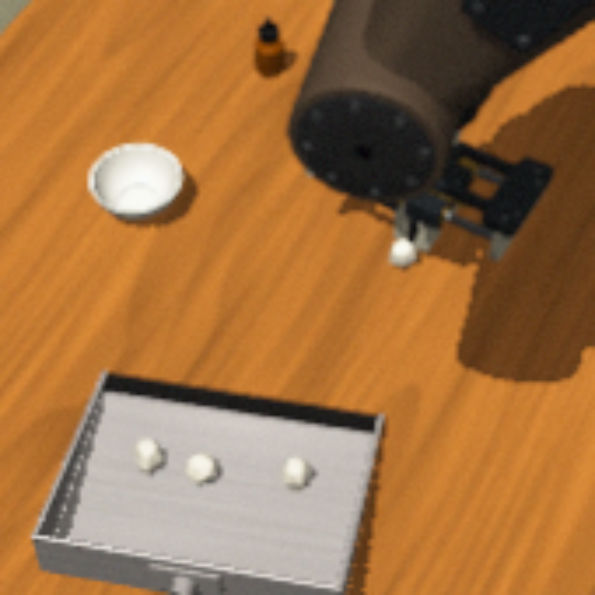

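Call:
{"fn": "servo_tool", "kwargs": {"deltas": [[-10,0,1.5,0,-1],[-13,0,1,0,-1],[-13,0,0.7,0,-1],[-13,0,0.5,0,-1],[-13,0,0.4,0,-1],[-13,0,0.4,0,-1],[-13,0,0.4,0,-1],[-13,0,0.4,0,-1],[-13,0,0.4,0,-1],[-10,0,0.4,0,-1]]}}

```text
time_s: 21.15
ee_pos: [0.5123, 0.0565, 0.0083]
tool_rot: [-0.687, 0.727, -0.008, 0.022]
ft_force: [0.0, -0.8, 0.8]
grip_width: 0.0005
```

```bash
python3 - <<'E'
from h import *
plan(np.array([.515,.165,.004]),86.6,1)
im=robot.get_image("side")
cv2.imwrite("pics/s18.png",cv2.resize(im[180:340,230:390,::-1],None,fx=3.5,fy=3.5))
E
```

```text
now [0.5123 0.0565 0.0083] head 86.8 dist 0.109 dyaw -0.2
[-108.4, 3.4, 4.3, np.float64(0.19), -1],
```

View pics/s18.png

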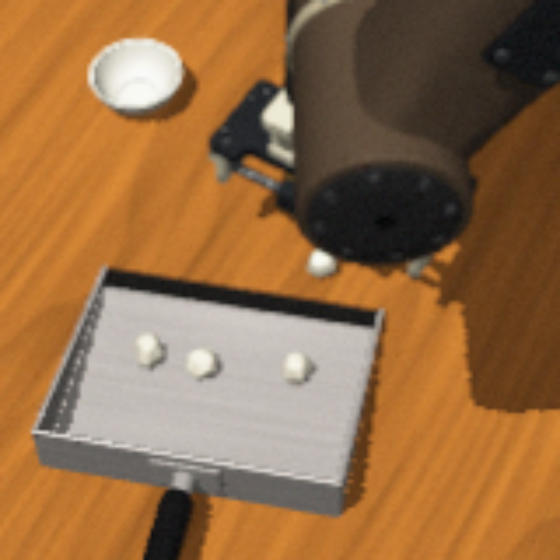

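Call:
{"fn": "servo_tool", "kwargs": {"deltas": [[-1,0,2,0,-1],[-3,0,1.5,0,-1],[-6,0,0.3,0,-1],[-7,0,0.3,0,-1],[-7,0,0.3,0,-1],[-7,0,0.3,0,-1],[-7,0,0.3,0,-1],[-6,0,0.2,0,-1],[-5,0,0,0,-1],[0,0,-0.5,0,-1]]}}

```text
time_s: 22.03
ee_pos: [0.5157, 0.1116, 0.0046]
tool_rot: [-0.687, 0.726, -0.008, 0.023]
ft_force: [-0.5, 0.0, -0.8]
grip_width: 0.0003
```

```bash
python3 - <<'E'
from h import *
plan(np.array([.515,.165,.007]),86.6,1)
im=robot.get_image("side")
cv2.imwrite("pics/s19.png",cv2.resize(im[180:340,230:390,::-1],None,fx=3.5,fy=3.5))
E
```

```text
now [0.5157 0.1116 0.0046] head 86.8 dist 0.053 dyaw -0.2
[-53.3, 3.7, -2.4, np.float64(0.21), -1],
```

View pics/s19.png

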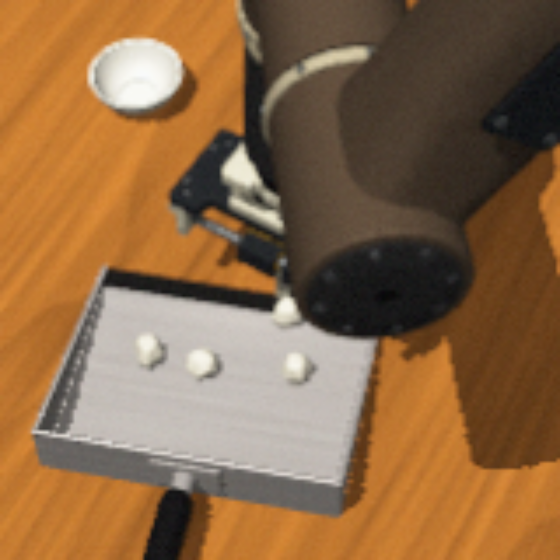

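Call:
{"fn": "servo_tool", "kwargs": {"deltas": [[0,0,-2,0,-1],[-4,0,-0.5,0,-1],[-7,0,0,0,-1],[-8,0,0.2,0,-1],[-8,0,0.2,0,-1],[-7,0,0.2,0,-1],[-4,0,0,0,-1],[0,0,0,0,-1],[5,0,-1,0,-1],[8,0,-5,0,-1]]}}

```text
time_s: 22.92
ee_pos: [0.5166, 0.1407, 0.0129]
tool_rot: [-0.687, 0.726, -0.008, 0.022]
ft_force: [-0.8, 0.2, 0.2]
grip_width: 0.0005
```

Call:
{"fn": "servo_tool", "kwargs": {"deltas": [[15,0,-15,0,-1],[25,0,-20,0,-1],[30,0,-25,0,-1],[35,0,-25,0,-1],[35,0,-20,0,-1],[35,0,-10,0,-1],[35,0,0,0,-1],[30,0,0,0,-1],[15,0,0,0,-1],[0,0,0,0,-1]]}}

```text
time_s: 23.75
ee_pos: [0.4927, -0.1327, 0.1319]
tool_rot: [-0.688, 0.726, -0.011, 0.023]
ft_force: [-0.5, -0.8, -0.6]
grip_width: 0.0009
```

```bash
python3 - <<'E'
from h import *
print(robot.get_obs()['ee_pos'])
g=np.load('g.npz')
im=robot.get_image("side");cv2.imwrite("pics/s20.png",cv2.resize(im[80:340,210:450,::-1],None,fx=2.3,fy=2.3))
cv2.imwrite("pics/s20c.png",cv2.resize(im[245:335,235:345,::-1],None,fx=6,fy=6,interpolation=cv2.INTER_CUBIC))
E
```

```text
[ 0.49271395 -0.13265805  0.13185738]
```

View pics/s20.png

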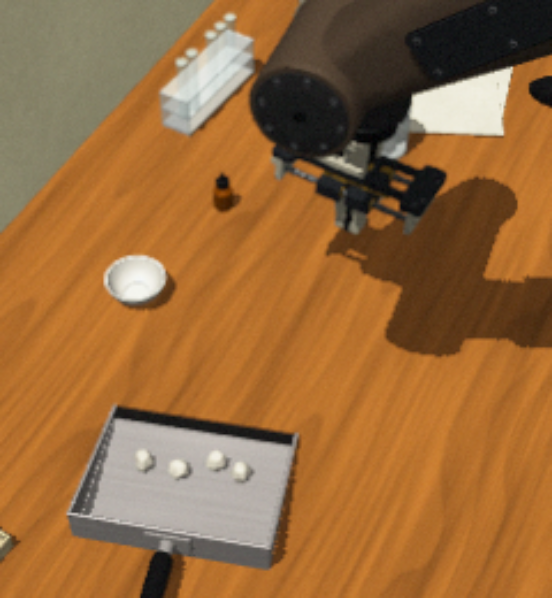

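View pics/s20c.png

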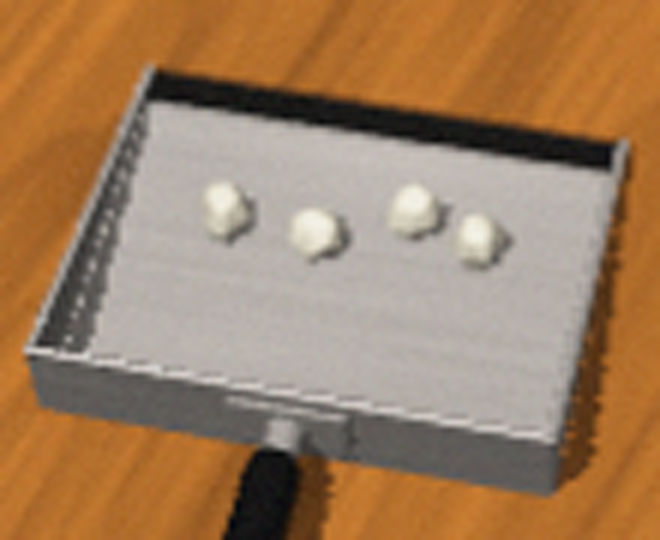

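```bash
python3 - <<'E'
from h import *
g=np.load('g.npz')
px=np.array([(226,210),(317,232),(414,210),(479,240)])/6+[235,245]
for c in cast("side",px,.013)[:,:2]: r=c-g['M'];print("pan mm",(r@g['x']*1000).round(),(r@g['y']*1000).round())
im=robot.get_image("top");cv2.imwrite("pics/t20.png",im[:,:,::-1])
E
```

```text
pan mm 73.0 -57.0
pan mm 77.0 -15.0
pan mm 58.0 25.0
pan mm 68.0 56.0
```

View pics/t20.png

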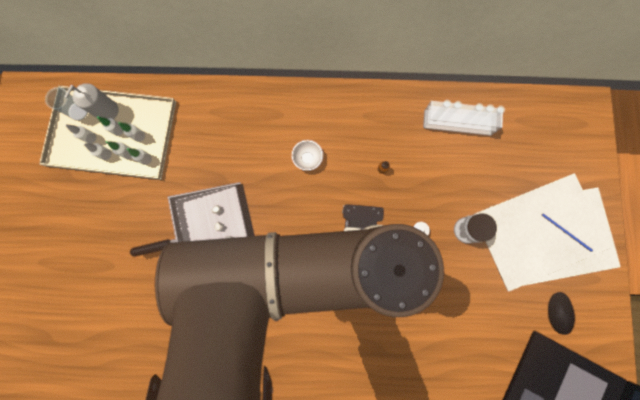

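The four chips lie 58–77 mm inside the front edge. Basin (307,156), dropper (385,168), crucible (421,230) and jar (478,229) are where they started, and the pan's visible corner is unmoved too.

```bash
python3 -c "
from cell import robot
print(robot.job_done())"
```

```text
the job is handed in; nothing more can be done
None
```

All four chips are in the dustpan, and I handed the job in at about 24 s. I swept them one at a time along the desk and over the lip with the closed fingers, then lifted the arm clear.

- **Chips:** in the last side view they lie on the pan floor, 58–77 mm inside the front edge and within ±57 mm of mid-width.
- **Other objects:** the dustpan, jar, basin, crucible and dropper bottle show at their starting pixels. The crucible was partly hidden by the arm in the last top view.
- **Possible problem:** on the second chip the wrist read about 8 N upward and 5 N sideways as the chip met the lip. The fingers, about 13 mm up, were probably riding on its edge and so may have pressed down on it briefly. I backed off and re-swept it lower, and the readings after that stayed near zero.

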